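# Index the cake turntable to the next portion stop

### The arm

A 6-joint arm with a two-finger parallel gripper is mounted at the origin on a cart in front of the work surface, level with it; the furniture and walls round the work are solid. World frame = base frame: x ahead of the robot, y to its left, z up, the work surface at z = 0. Lengths are in mm, angles in rad, forces in N, time in s.
With the tool pointing down it reaches from about 325 to 775 mm from the base axis. Payload 9.3 kg.
Tool frame: the origin (TCP) lies at the very end of the fingers, on their centre line; the grasp point (between the pads) lies 19 mm behind it; z points along the fingers, y is the line along which they close (so a half turn about z gives the same grasp; the last joint's range is limited). The gripper opens to 85 mm and grips with 20 to 120 N. Pads are 22 mm wide; open, the fingers measure 114 mm over their backs; the gripper's body (76 mm by 85 mm) begins 54 mm behind the grasp point. The pads swing forward as they close: fully open they stand 13 mm farther back than shut.
Start: joints at [1.141, 0.259, 0.021, 1.334, 0, 1.418], TCP at [150.305, 529.061, 200.079] pointing down, gripper open.
Joint ranges: [-3.04, 3.04], [-0.91, 1.82], [-1.04, 1.36], [-1.92, 1.95], [-1.52, 1.45], [-3.14, 3.14]. Speed limits (rad/s): [2.22, 2.22, 2.79, 3.14, 3.14, 3.14].

### API

Orientations are given as a rotation vector (axis times angle).
In Python, from rig import get_obs, camera, ctrl gives the robot as it stands.
- The arm moves only by the tool servo_tool, never from a script. Its argument "series" is a list that holds one entry, the list of rows, each a list of 6 numbers: the shift along the tool's x, y, z in units of 30 mm (1.0 is 30 mm), then the turn, a rotation vector about the tool's x, y, z in units of 8 degrees (1.0 is 8 degrees). In form: [[[tx, ty, tz, wx, wy, wz], ...]]. A call has 1 to 10 rows; each row shifts and turns the commanded pose from where the row before left it, along the tool's axes as they then stand; what a row does not reach is not made up. A row lasts 1/10 s, in which the tool goes at most 50 mm and 8.59 degrees, less where a joint would pass 70% of its speed; a pose out of reach is approached as far as the arm can. A call is refused whole if a number of a shift passes 1 or a number of a turn 1, either way. A call with a gripper value outside its range is refused whole. "jaw" is the finger opening in mm, from 0 to 85.4, set as the call begins (left out, the last holds). The fingers move at their own pace and stop on an object; the grip force is fixed at half the most. Time passes only in rows, so rows that do not move let the fingers close. It gives the time, the measured TCP pose, the force, the opening and the grip force at its end, in the units of the state.
- get_obs(): the state, without advancing time (a new reading comes with each control period).
- camera(name): name is "scene" or "top" or "wrist"; returns a dict with "color" (480x640x3 uint8, red, green, blue), "z_map" (480x640 float32, mm along the optical axis (not along the pixel's ray), 0 where there is no reading), "intrinsics" (3x3 intrinsics, pixels), "k1" (the pictures are not rectified: a ray, as slopes to the right and down, at radius r is drawn at 1 + k1 r^2 times it, then the intrinsics apply), "cam_to_world" (4x4, takes a point from camera to world coordinates). Camera axes: x right, y up, looking along -z (the intrinsics and any distortion apply to the point x, -y, -z); pixel columns grow to the right and rows downward; lengths in mm; the calibration is good to about 2 mm. A picture is of the moment at which its call begins.
- ctrl.close_job(): hands the job in; it is judged then, once.
The state is a dict: "time_s": time; "q": joint angles; "qvel": joint speeds; "joint_torque": joint torques, N m; "position": TCP position; "tool_rot": TCP orientation; "force": force on the tool from outside, world axes, zero at the start; "ft_torque": the same for the moment, N m; "width": finger opening in mm; "grasp_force": force on a finger pad.
Only numpy, scipy, OpenCV 4.12 (cv2) and the standard library are available. Lean on these libraries where they do the work, as an engineer would, in place of code of your own. Each camera call takes 0.05 s, during which the arm holds its last target. There are 200 camera calls.

### The job

The cake turntable is locked at the portion that has just been piped: draw its spring index pin up by the black knob, turn the platter counter-clockwise (seen from above) to the brass portion stop in the slot, and let the pin drop fully home in the stop's hole, so that the platter is locked there. The stop has been clamped by hand somewhere along the slot, so feel for its hole with the pin riding lightly on it, and never force the pin sideways against a hole or the end of the slot (it takes at most 30 N). Leave the cake sitting straight in the middle of the platter, do not disturb the cup, the ramekin and the tongs, and let go of everything at the end.

Things in the scene. Friction and masses are not known exactly. Their poses are not given: they have to be found in the camera images.
- stand: White drum of the turntable, fixed, 272 mm across, with a flat aluminium index ring on top (top 44 mm above the worktop, 106 to 136 mm from the axis, engraved every 5 degrees). Origin on the turning axis at the worktop, z up; x axis points to the home hole, where the pin starts. In the ring is an arc slot (slot_middle) with the brass portion stop.
- stand_axis (a point): Point on the turning axis at the height of the ring's top, 44 mm above the worktop.
- slot_middle (a point): Ring-top point over the middle of the arc slot, 52 degrees counter-clockwise of the home hole on the pin's circle (radius 122 mm). The slot runs 23 degrees to either side (0.506 to 1.309 rad from the home hole), 13 mm wide, 3 mm deep, its whole floor the clamped brass stop. The stop's one hole, 9.5 mm wide, lies on the pin's circle, at an unmeasured place within 12 degrees of this point.
- platter (a joint): Angle in rad of the steel platter (210 mm across, top 71 mm above the worktop; the plunger stands on a nose at its edge): 0 with the pin in the home hole, growing counter-clockwise seen from above. It turns all round with slight friction (1 N at the knob, 2 to 4 N with the pin riding) and stays where left. A pin in a hole locks it, with about 0.006 rad of play to each side.
- plunger (a joint): Height of the spring index pin in m: 0 fully home in a hole, 0.016 drawn to its stop. The pin is 8 mm thick with a chamfered nose (5 mm at the tip). Let down beside a hole it rests at about 0.0105 on the ring and 0.0075 on the slot's brass floor; above 0.011 it is clear of the ring. The spring pushes it down with 6 N (home) to 11 N (drawn): let go, it snaps down; a side load can hold it half-way.
- knob_grip (a point): Middle of the black ribbed pull knob on the pin: upright, round, 23 mm across, reaching 12.5 mm below and 13 mm above this point; 122 mm from the turning axis, 94 mm above the worktop when home. It rises with the pin and goes round with the platter. Under it stands the plunger's barrel, 17 to 21 mm across, top 74 mm above the worktop, on a nose 25 mm wide. Its sides are free all round.
- pull_knob: The knob and pin as one part (see knob_grip); origin on the pin's axis, at worktop height when home. More than 30 N between the pin and the ring or the stop counts as forcing it.
- platter_top (a point): Centre of the platter's black rubber mat, 71 mm above the worktop.
- cake: Iced practice cake (hard icing on a foam dummy) on a thin round board 148 mm across, standing loose on the middle of the platter: 128 to 148 mm across, 58 mm high, 74 mm with the pink rosettes; origin at the centre of its underside, z up.
- red_cup: Plain red cup, 64 mm across, 73 mm high, standing loose to the left of the turntable; origin at the centre of its underside.
- ramekin: Small tall ramekin banded in yellow, orange and teal, 77 mm across, 111 mm high, standing loose to the right of the turntable; origin at the centre of its underside.
- tongs: Steel serving tongs lying loose at the right front, 175 x 28 x 16 mm, long side along x; origin at the centre of the underside.
There are look-alikes about, which are no part of the job. Leave any green look-alike of the cake alone.

How it is judged:
By the outcome, as a careful person would: the job done as asked, in the order asked, and still so for the second after the job is handed in, with the robot touching nothing.
It also fails if it takes over 51 s, if anything falls off the work surface, if the arm or the gripper's body presses on something with over 40 N, if the wrist force passes 120 N, or if a joint passes its speed limit or range.

## Working session

There is one attempt and no reset: what is moved stays moved. The work goes in short steps, Python scripts to look and compute and a tool call to move; the robot and the scene stay as the last step left them, time stands still between calls to the robot, and variables do not carry over. Pictures are saved under pics/ and viewed, at most 10 in all, crops included, and the job is handed in when it is done.

Besides the shell and the picture viewer there is one more tool, called after "Emit:" as a command line: name --argument value ..., lists and objects as JSON in quotes. servo_tool: Moves the arm, as the interface text tells. Its arguments: {"type":"object","properties":{"series":{"type":"array"},"jaw":{"type":"number"}},"required":["series"]}

```bash
mkdir -p pics
cat > h.py <<'E'
import numpy as np, cv2
from rig import get_obs, camera, ctrl
def ray(c,u,v):
    K=c["intrinsics"];xd=(u-K[0][2])/K[0][0];yd=(v-K[1][2])/K[1][1]
    x,y=xd,yd
    for _ in range(20):
        s=1+c["k1"]*(x*x+y*y);x,y=xd/s,yd/s
    T=np.array(c["cam_to_world"]);return T[:3,3],T[:3,:3]@np.array([x,-y,-1.0])
def onplane(c,u,v,z):
    o,d=ray(c,u,v);return o+d*(z-o[2])/d[2]
def proj(c,p):
    T=np.array(c["cam_to_world"]);q=T[:3,:3].T@(np.array(p,float)-T[:3,3]);x,y=q[0]/-q[2],-q[1]/-q[2]
    s=1+c["k1"]*(x*x+y*y);K=c["intrinsics"];return K[0][0]*x*s+K[0][2],K[1][1]*y*s+K[1][2]
def cloud(c):
    z=c["z_map"];v,u=np.mgrid[:480,:640];K=np.array(c["intrinsics"])
    p=np.stack([(u-K[0,2])/K[0,0],(v-K[1,2])/K[1,1]],-1).astype(float);q=p.copy()
    for _ in range(20): q=p/(1+c["k1"]*(q**2).sum(-1,keepdims=True))
    P=np.stack([q[...,0]*z,-q[...,1]*z,-z],-1);T=np.array(c["cam_to_world"])
    return P@T[:3,:3].T+T[:3,3]
E
python3 - <<'E'
from h import *
import pickle
d={n:camera(n) for n in("top","scene")}
pickle.dump(d,open("c0.pkl","wb"))
cv2.imwrite("pics/a.png",d["top"]["color"][...,::-1]);cv2.imwrite("pics/b.png",d["scene"]["color"][...,::-1])
for n in d: print(n,np.array(d[n]["cam_to_world"]).round(2).tolist(),d[n]["k1"],np.array(d[n]["intrinsics"]).tolist())
print(get_obs())
E
```

```text
top [[0.02, 1.0, -0.07, 339.8], [-1.0, 0.02, 0.01, -288.95], [0.01, 0.07, 1.0, 1070.71], [0.0, 0.0, 0.0, 1.0]] -0.10168364351020594 [[438.0770089963216, 0.0, 314.0865183879909], [0.0, 438.0770089963216, 234.7978422327215], [0.0, 0.0, 1.0]]
scene [[-0.51, 0.59, -0.62, -132.76], [-0.86, -0.37, 0.36, 31.73], [-0.01, 0.72, 0.69, 698.2], [0.0, 0.0, 0.0, 1.0]] 0.029976673534733846 [[492.8519171474886, 0.0, 319.56446404480334], [0.0, 492.8519171474886, 243.9984264879358], [0.0, 0.0, 1.0]]
{'time_s': 0.1, 'q': array([1.14141567e+00, 2.59116447e-01, 2.08566972e-02, 1.33368554e+00,
       2.02322250e-05, 1.41816140e+00]), 'qvel': array([ 0.00206885, -0.00148511,  0.00168991, -0.00175417, -0.00035613,
        0.00079529]), 'joint_torque': array([ 6.58083169e-03, -5.56693089e+01,  3.45070374e+01,  1.16536891e-02,
       -1.17882710e-04,  2.42495815e-05]), 'position': array([150.17608899, 528.81613412, 199.54469858]), 'tool_rot': array([-4.33277078e-01, -3.11121832e+00,  1.71959440e-03]), 'force': array([-0.23266822, -0.65684594, -0.09190131]), 'ft_torque': array([-0.0352729 , -0.00228099, -0.03110225]), 'grasp_force': 0.0, 'width': 85.59854997183288}
```

View pics/a.png

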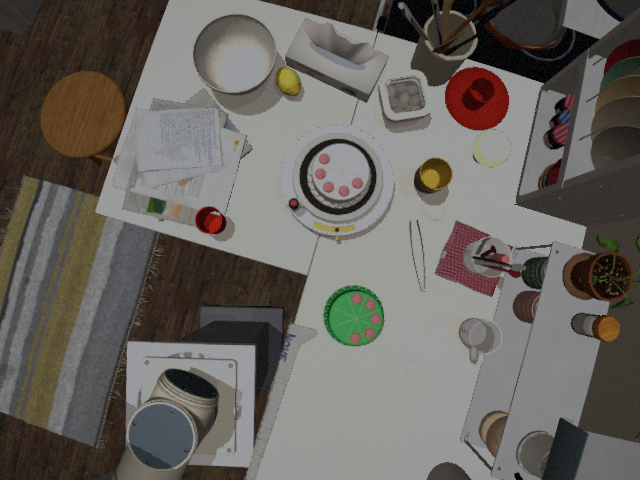

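View pics/b.png

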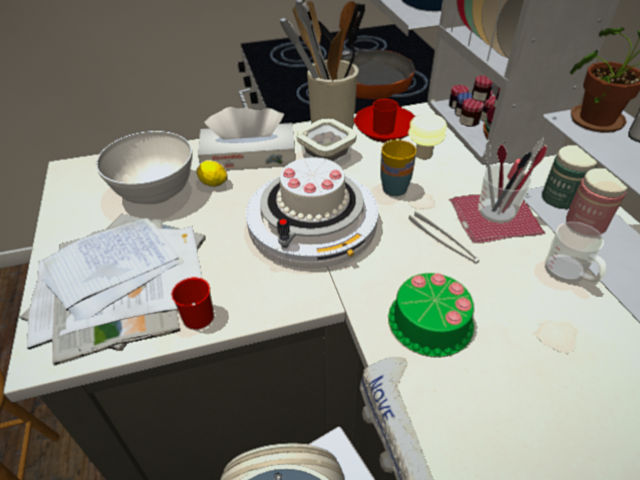

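The top view shows the turntable at (338,180), the knob at (293,203) and the brass slot at (335,229). The red cup is at (210,220), the ramekin at (433,175) and the tongs at (417,255). Next I measure them.

Run:
```python
from h import *
import pickle
d=pickle.load(open("c0.pkl","rb"))
def fit(P):
    for _ in range(6):
        A=np.c_[2*P[:,:2],np.ones(len(P))];s=np.linalg.lstsq(A,(P[:,:2]**2).sum(1),rcond=None)[0]
        r=np.sqrt(s[2]+s[0]**2+s[1]**2);e=abs(np.hypot(*(P[:,:2]-s[:2]).T)-r);k=e<max(1.5,2*np.median(e));P=P[k]
    return s[:2].round(1),round(r,1),len(P)
c=d["top"];col=c["color"].astype(int);hsv=cv2.cvtColor(c["color"],cv2.COLOR_RGB2HSV)
C=cloud(c)
print("table z",np.median(C[300:320,400:420,2]),"mat",C[205,338],"knob",C[203,293],"ring",C[140,300])
# outer contour of dark mat
m=(hsv[...,2]<70).astype(np.uint8);m[:, :282]=0;m[:,395:]=0;m[:120]=0;m[240:]=0
sel=m.copy();sel[:, :302]=0
cs=max(cv2.findContours(sel,cv2.RETR_EXTERNAL,cv2.CHAIN_APPROX_NONE)[0],key=cv2.contourArea)[:,0]
print("mat circle",fit(np.array([onplane(c,u,v,71) for u,v in cs])))
# ring by depth: outer edge
for n in("top","scene"):
    D=cloud(d[n]);R=np.hypot(D[...,0]-C[180,338,0],D[...,1]-C[180,338,1])
    k=(abs(D[...,2]-44)<8)&(R<160)&(d[n]["z_map"]>0)
    cs=max(cv2.findContours(k.astype(np.uint8),cv2.RETR_EXTERNAL,cv2.CHAIN_APPROX_NONE)[0],key=cv2.contourArea)[:,0]
    print(n,"ring",fit(np.array([onplane(d[n],u,v,44) for u,v in cs])), np.median(D[k][:,2]))
    k=(D[...,2]>97)&(D[...,2]<118)&(R>105)&(R<145)
    Q=D[k];print(" hi pts",len(Q),Q.mean(0).round(1) if len(Q) else "", Q.min(0) if len(Q) else "",Q.max(0) if len(Q) else "")
# red knob cap / brass
for n,bx in(("top",(280,190,310,215)),("scene",(270,210,300,250))):
    c=d[n];hsv=cv2.cvtColor(c["color"],cv2.COLOR_RGB2HSV);D=cloud(c)
    x0,y0,x1,y1=bx
    k=np.zeros((480,640),bool);k[y0:y1,x0:x1]=True
    r=k&(hsv[...,1]>130)&((hsv[...,0]<8)|(hsv[...,0]>172))&(hsv[...,2]>80)
    b=k&(hsv[...,2]<80)
    for nm,q in(("red",r),("blk",b)):
        v,u=np.nonzero(q);print(n,nm,len(u),(u.mean(),v.mean()) if len(u) else"",onplane(c,u.mean(),v.mean(),107 if nm=="red" else 94).round(1) if len(u) else"",np.median(D[q],0).round(1))
    hb=(hsv[...,0]>18)&(hsv[...,0]<32)&(hsv[...,1]>130)
    kk=np.zeros_like(hb);kk[(215 if n=="top" else 230):(245 if n=="top" else 260),305:365]=True
    v,u=np.nonzero(hb&kk);W=np.array([onplane(c,a,b,41) for a,b in zip(u,v)]);print(n,"brass",len(u),W.mean(0).round(1))
    h,w=(120,140) if n=="top" else (140,160)
    o=(275,120) if n=="top" else (240,145)
    crop=c["color"][o[1]:o[1]+h,o[0]:o[0]+w,::-1]
    cv2.imwrite(f"pics/crop_{n}.png",cv2.resize(crop,None,fx=3.0,fy=3.0,interpolation=cv2.INTER_CUBIC))
a,b=cv2.imread("pics/crop_top.png"),cv2.imread("pics/crop_scene.png")
o=np.zeros((420,800,3),np.uint8)
o[:360,:400]=a[:,:400];o[:420,400:800]=b[:,:400];cv2.imwrite("pics/c.png",o)
```

```text
table z -1.0723273949103032 mat [ 483.17169218 -349.89909758   80.62785798] knob [ 481.77806041 -248.35152832  107.56774315] ring [ 643.52600255 -258.97098322   46.34908838]
mat circle (array([ 552.6, -348.9]), np.float64(87.7), 172)
top ring (array([ 552.5, -349. ]), np.float64(134.2), 277) 43.30651473857631
 hi pts 57 [ 481.8 -246.6  105.9] [ 473.17752541 -255.08030112  101.15901856] [ 493.85195871 -239.13774478  112.29753817]
scene ring (array([ 550.1, -346.2]), np.float64(136.1), 202) 44.185528582136726
 hi pts 107 [ 478.6 -245.2  105. ] [ 469.71821049 -256.2119539    97.34385168] [ 490.87886842 -236.70458121  109.90033658]
top red 28 (np.float64(293.2142857142857), np.float64(202.5)) [ 483.  -248.8  107. ] [ 483.1 -248.2  106.7]
top blk 123 (np.float64(299.8211382113821), np.float64(199.77235772357724)) [ 491.4 -263.    94. ] [ 490.6 -259.3   72.1]
top brass 134 [ 432.1 -345.2   41. ]
scene red 40 (np.float64(282.5), np.float64(221.3)) [ 483.6 -248.5  107. ] [ 482.9 -247.8  108.1]
scene blk 395 (np.float64(284.44303797468353), np.float64(226.17974683544304)) [ 483.2 -251.4   94. ] [ 481.5 -253.4   72.7]
scene brass 161 [ 429.6 -343.6   41. ]
```

View pics/c.png

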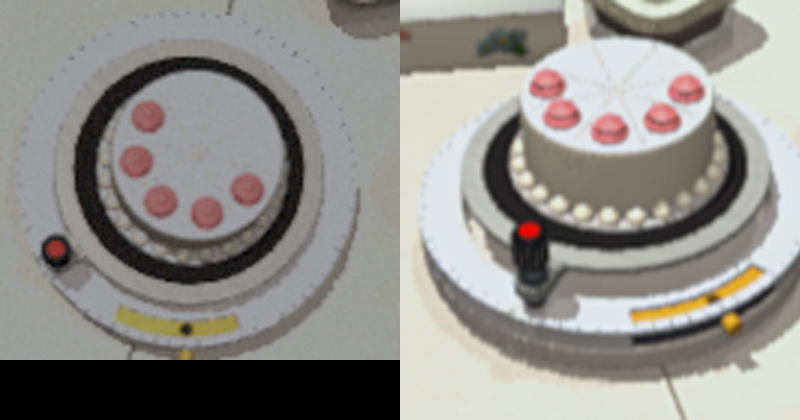

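Emit:
servo_tool --series '[[[-1,-0.97,0,0,0,0],[-1,-0.97,0,0,0,0],[-1,-0.97,0,0,0,0],[-1,-0.97,0,0,0,0],[-1,-0.97,0,0,0,0],[-1,-0.97,0,0,0,0],[-1,-0.97,0,0,0,0],[-1,-0.97,0,0,0,0],[-1,-0.97,0,0,0,0],[-1,-0.97,0,0,0,0]]]' --jaw 50

```text
time_s: 1.1
position: [359.7, 165.5, 200.1]
tool_rot: [0.433, 3.111, 0.0]
force: [0.3, 0.9, 0.9]
width: 49.9
grasp_force: 0.0
```

Emit:
servo_tool --series '[[[-0.65,-1,0,0,0,0],[-0.65,-1,0,0,0,0],[-0.65,-1,0,0,0,0],[-0.65,-1,0,0,0,0],[-0.65,-1,0,0,0,0],[-0.65,-1,0,0,0,0],[-0.65,-1,0,0,0,0],[-0.65,-1,0,0,0,0],[-0.65,-1,0,0,0,0],[-0.65,-1,0,0,0,0]]]'

```text
time_s: 2.1
position: [465.0, -176.2, 199.8]
tool_rot: [-0.434, -3.111, -0.0]
force: [0.6, 0.0, 0.2]
width: 50.0
grasp_force: 0.0
```

Emit:
servo_tool --series '[[[-0.65,-1,0,0,0,0],[-0.65,-1,0,0,0,0],[0,0,0,0,0,1],[0,0,0,0,0,1],[0,0,0,0,0,1],[0,0,0,0,0,1],[0,0,0,0,0,0.96],[0,0,0,0,0,0]]]'

```text
time_s: 2.9
position: [485.9, -243.0, 199.7]
tool_rot: [-1.466, -2.778, -0.0]
force: [0.6, 0.2, 0.3]
width: 50.2
grasp_force: 0.0
```

Run:
```python
from h import *
import pickle
d=pickle.load(open("c0.pkl","rb"))
print("hole z44 top",onplane(d["top"],337,229.3,43),"scene",onplane(d["scene"],344,244.3,43))
c=camera("wrist");o=get_obs();pickle.dump((c,o),open("w1.pkl","wb"))
cv2.imwrite("pics/w1.png",c["color"][...,::-1]);print(o["position"],o["tool_rot"],o["q"],o["time_s"])
print(np.array(c["cam_to_world"]).round(3).tolist())
hsv=cv2.cvtColor(c["color"],cv2.COLOR_RGB2HSV)
m=((hsv[...,1]>130)&((hsv[...,0]<6)|(hsv[...,0]>174))&(hsv[...,2]>80)).astype(np.uint8)
n,l,s,ce=cv2.connectedComponentsWithStats(m)
for i in range(1,n):
    if s[i,4]>60: print(s[i],ce[i],onplane(c,*ce[i],107).round(1))
```

```text
hole z44 top [ 430.82489324 -350.65503075   43.        ] scene [ 429.34394678 -347.92830382   43.        ]
[ 485.94088566 -243.01527704  199.80596202] [-1.45949830e+00 -2.78130373e+00 -1.26008650e-04] [-6.18202998e-01  2.47673278e-01  5.81993714e-03  1.32955607e+00
 -2.27032976e-06  3.48304168e-01] 2.95
[[0.825, -0.544, -0.151, 448.098], [0.565, 0.795, 0.222, -187.587], [-0.001, -0.268, 0.963, 374.08], [0.0, 0.0, 0.0, 1.0]]
[ 379    0   82   42 1813] [411.0827358   18.51792609] [449.7 -83.5 107. ]
[309 232  16  15 191] [316.51832461 239.05759162] [ 484.1 -249.7  107. ]
[ 44 379  26  25 169] [ 56.01183432 391.01183432] [ 364.4 -511.2  107. ]
[  0 395  46  38 422] [ 22.38388626 413.38625592] [ 345.1 -559.   107. ]
```

View pics/w1.png

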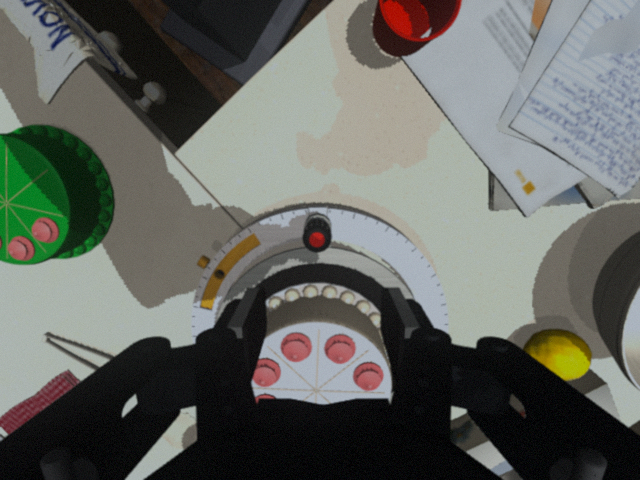

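The wrist view shows the knob's red cap at (316,239) and the hole at (220,273). The knob is at about (483.6, −249), measured the same in all three views. The axis is near (552, −348.5), giving a radius of about 121, and the hole is about 57° from home.

Emit:
servo_tool --series '[[[-0.12,-0.18,0,0,0,0],[0,0,0.8,0,0,0],[0,0,0.8,0,0,0],[0,0,0.8,0,0,0],[0,0,0.8,0,0,0],[0,0,0.5,0,0,0],[0,0,0.4,0,0,0],[0,0,0,0,0,0]]]'

```text
time_s: 3.75
position: [482.9, -248.9, 75.7]
tool_rot: [-1.461, -2.779, -0.0]
force: [0.4, -0.3, 0.4]
width: 50.0
grasp_force: 0.0
```

Emit:
servo_tool --series '[[[0,0,0,0,0,0],[0,0,0,0,0,0],[0,0,0,0,0,0],[0,0,0,0,0,0],[0,0,0,0,0,0]]]' --jaw 18

```text
time_s: 4.25
position: [483.8, -249.2, 77.4]
tool_rot: [1.463, 2.779, -0.0]
force: [0.4, 0.4, 0.3]
width: 17.9
grasp_force: 0.0
```

Run:
```python
from h import *
a=camera("wrist")["color"];b=camera("scene")["color"];t=camera("top")["color"]
o=np.zeros((600,800,3),np.uint8)
o[:300,:400]=cv2.resize(a,(400,300));o[:300,400:]=cv2.resize(t[120:255,250:430],(400,300));o[300:,:400]=cv2.resize(b[120:300,200:440],(400,300))
cv2.imwrite("pics/d.png",o[...,::-1])
ob=get_obs();print(ob["position"],ob["width"],ob["grasp_force"],ob["time_s"])
```

```text
[ 483.69641844 -249.12556257   77.18869138] 17.90698063425522 0.0 4.4
```

View pics/d.png

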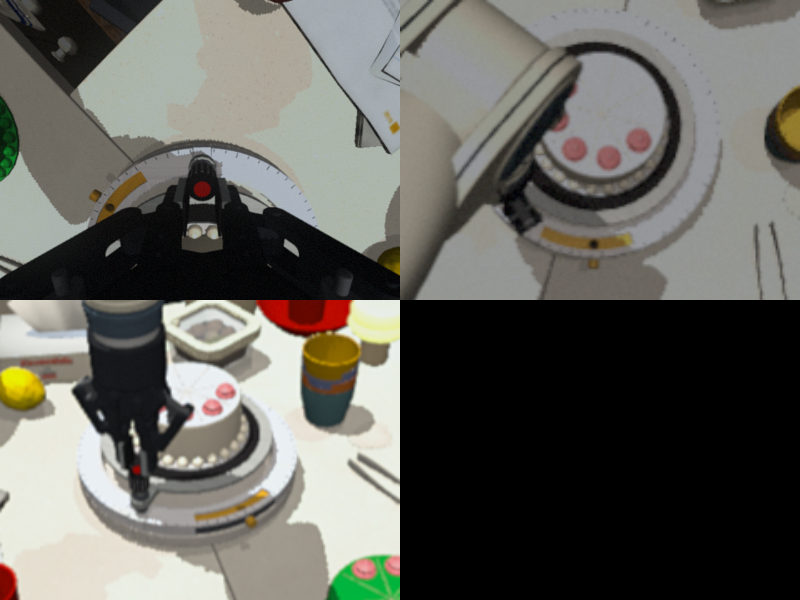

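The knob cap, at about (323,302) in the wrist view, lies on the outer side of the pads, so they closed inward of the knob. I'll measure the offset between cap and pads.

Run:
```python
from h import *
for n in("wrist","scene"):
    c=camera(n);o=get_obs();hsv=cv2.cvtColor(c["color"],cv2.COLOR_RGB2HSV)
    m=((hsv[...,1]>130)&((hsv[...,0]<6)|(hsv[...,0]>174))&(hsv[...,2]>80)).astype(np.uint8)
    k,l,s,ce=cv2.connectedComponentsWithStats(m)
    for i in range(1,k):
        p=onplane(c,*ce[i],107)
        if s[i,4]>10 and abs(p-[484,-249,107]).max()<40: print(n,s[i],ce[i],p.round(1))
    print(n,"TCP proj",proj(c,o["position"]),"at z107",proj(c,[*o["position"][:2],107]))
    if n=="wrist":W=c["color"][150:450,200:450]
    else:S=c["color"][170:290,220:340]
cv2.imwrite("pics/e.png",np.hstack([cv2.resize(W,(417,500)),cv2.resize(S,(380,500))])[...,::-1])
```

```text
wrist [311 291  26  24 491] [323.3095723 302.6598778] [ 484.4 -250.1  107. ]
wrist TCP proj (np.float64(323.1275570436932), np.float64(276.0829910549798)) at z107 (np.float64(323.10283848067434), np.float64(300.16256547339276))
scene [280 219   4   6  19] [281.63157895 221.36842105] [ 484.2 -247.1  107. ]
scene TCP proj (np.float64(283.80102731911586), np.float64(233.25057525872515)) at z107 (np.float64(282.7382392642809), np.float64(221.16754065502542))
```

View pics/e.png

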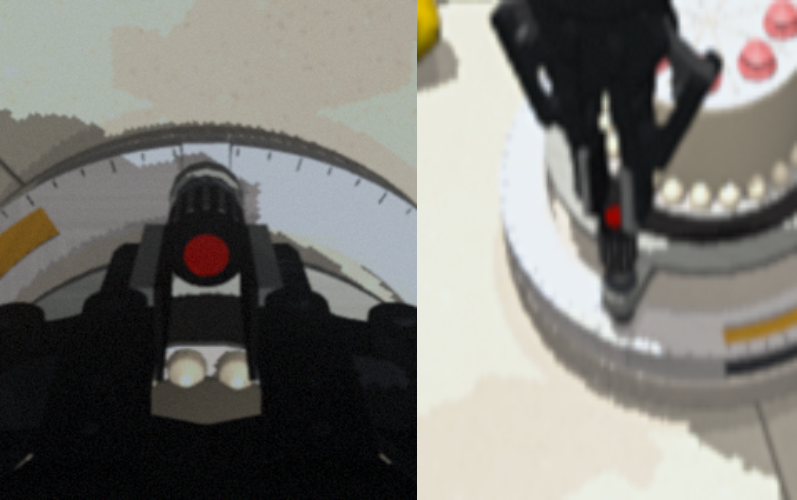

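Emit:
servo_tool --series '[[[0,0,0,0,0,0],[0,0,0,0,0,0],[0,0,0,0,0,0]]]' --jaw 8

```text
time_s: 4.8
position: [483.7, -249.1, 77.1]
tool_rot: [-1.464, -2.78, 0.0]
force: [0.7, 0.4, -0.4]
width: 7.9
grasp_force: 0.0
```

Run:
```python
from h import *
c=camera("wrist");s=camera("scene");t=camera("top")
o=np.hstack([cv2.resize(c["color"][150:450,200:450],(417,500)),cv2.resize(s["color"][170:290,220:340],(380,500))])
cv2.imwrite("pics/f.png",np.clip(o.astype(float)*1.8,0,255).astype(np.uint8)[...,::-1])
# heights seen near the knob in scene + wrist
for n,q in(("w",c),("s",s)):
    D=cloud(q);R=np.hypot(D[...,0]-484,D[...,1]+249)
    for r0,r1 in((0,8),(8,14),(14,25)):
        k=(R>=r0)&(R<r1)&(q["z_map"]>0);print(n,r0,np.histogram(D[k][:,2],bins=[30,60,78,85,95,104,110,120,140,170])[0])
```

```text
w 0 [ 27  38   0   0   0 560  69  74 678]
w 8 [ 556  573   27  291  316  334  247  916 1537]
w 14 [1844    0    0    0    0    0  128  659 2895]
s 0 [20 18  0  0  0 10  9 26 31]
s 8 [ 74 103   7  52  49  30  29  48  74]
s 14 [234  48   0   0   0   0  17 109 186]
```

View pics/f.png

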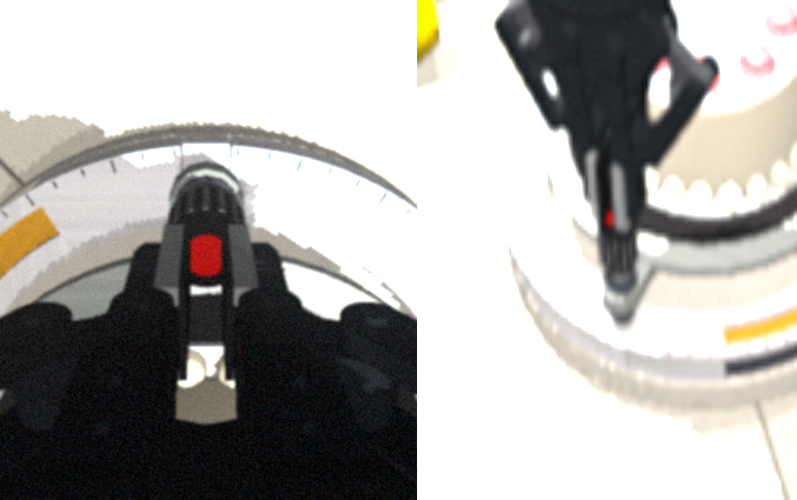

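The pads closed above the cap: depth shows their lowest points at about z 110 with the TCP reading 77. The fingertips therefore end about 30 mm short of the TCP. I'll open and go lower in guarded steps.

Emit:
servo_tool --series '[[[0,0,0,0,0,0],[0,0,0,0,0,0],[0,0,0,0,0,0],[0,0,0.2,0,0,0],[0,0,0.2,0,0,0],[0,0,0.1,0,0,0],[0,0,0,0,0,0]]]' --jaw 40

```text
time_s: 5.65
position: [483.3, -248.9, 61.3]
tool_rot: [-1.463, -2.779, -0.0]
force: [-0.3, 0.6, -0.5]
width: 40.3
grasp_force: 0.0
```

```bash
cat > tip.py <<'E'
from h import *
c=camera("wrist");o=get_obs();D=cloud(c);p=o["position"]
from scipy.spatial.transform import Rotation as Ro
L=(D-p)@Ro.from_rotvec(o["tool_rot"]).as_matrix()   # tool frame
w=o["width"]/2
k=(abs(L[...,0])<12)&(abs(abs(L[...,1])-w-5)<6)&(c["z_map"]>0)&(D[...,2]>76)
z=np.sort(D[k][:,2]);print("finger low z",z[:300:30].round(1),np.histogram(z,bins=range(75,200,8)),p.round(1),o["width"])
hsv=c["color"];
for sgn in(1,-1):
    kk=(abs(L[...,0])<12)&(sgn*L[...,1]>8)&(sgn*L[...,1]<40)&(c["z_map"]>0)&(D[...,2]>85)&(D[...,2]<125)
    print(sgn,kk.sum(),L[kk].min(0).round(1) if kk.any() else "",L[kk].max(0).round(1) if kk.any() else "")
E
python3 tip.py
```

```text
finger low z [ 94.2  95.8  96.8  97.7  98.4  99.   99.5 100.  100.5 100.9] (array([   0,    0,  148,  603,  749,  871,  934, 1204,  926,  877,    0,
          0,   38, 1507,  676]), array([ 75,  83,  91,  99, 107, 115, 123, 131, 139, 147, 155, 163, 171,
       179, 187, 195])) [ 483.5 -249.    61.7] 40.311239822360875
1 1782 [-12.    8.  -63.3] [ 10.9  33.8 -23.4]
-1 1724 [-11.8 -33.9 -63.3] [ 10.9  -8.  -23.5]
```

Emit:
servo_tool --series '[[[0,0,0.2,0,0,0],[0,0,0.2,0,0,0],[0,0,0.1,0,0,0],[0,0,0,0,0,0]]]'

```text
time_s: 6.1
position: [483.3, -248.9, 46.4]
tool_rot: [-1.463, -2.779, -0.0]
force: [-0.7, 0.1, -0.2]
width: 40.2
grasp_force: 0.0
```

Emit:
servo_tool --series '[[[0,0,0,0,0,0],[0,0,0,0,0,0],[0,0,0,0,0,0],[0,0,0,0,0,0]]]' --jaw 12

```text
time_s: 6.5
position: [483.8, -249.2, 47.3]
tool_rot: [1.464, 2.779, -0.0]
force: [-0.2, 0.8, 1.8]
width: 21.5
grasp_force: 58.6
```

Emit:
servo_tool --series '[[[0,0,-0.15,0,0,0],[0,0,-0.15,0,0,0],[0,0,-0.15,0,0,0],[0,0,0,0,0,0],[0,0,0,0,0,0]]]'

```text
time_s: 7.0
position: [483.6, -249.1, 60.3]
tool_rot: [-1.464, -2.779, -0.0]
force: [1.7, -1.1, -10.5]
width: 21.6
grasp_force: 59.1
```

```bash
cat > st.py <<'E'
from h import *
o=get_obs();p=o["position"]
A=np.array([552.2,-349.0])
r=p[:2]-A;print("t",o["time_s"],"pos",p.round(1),"r",np.hypot(*r).round(1),"ang",np.degrees(np.arctan2(r[1],r[0])).round(2)%360,"F",o["force"].round(1),"w",round(o["width"],1),round(o["grasp_force"]))
u=r/np.hypot(*r);print("Frad",(o["force"][:2]@u).round(1),"Ftan",(o["force"][:2]@[-u[1],u[0]]).round(1),"Fz",o["force"][2].round(1),"rot",o["tool_rot"].round(3),"qmom",o["ft_torque"].round(2))
E
cat > cap.py <<'E'
from h import *
c=camera("wrist");hsv=cv2.cvtColor(c["color"],cv2.COLOR_RGB2HSV)
m=((hsv[...,1]>130)&((hsv[...,0]<6)|(hsv[...,0]>174))&(hsv[...,2]>80)).astype(np.uint8)
D=cloud(c);p=get_obs()["position"]
k=(m>0)&(np.hypot(*(D[...,:2]-p[:2]).T).T<10);print("cap z",np.median(D[k][:,2]).round(1),D[k].mean(0).round(1),k.sum())
E
python3 st.py; python3 cap.py
```

```text
t 7.0 pos [ 483.6 -249.1   60.3] r 121.2 ang 124.48 F [  1.7  -1.1 -10.5] w 21.6 59
Frad -1.8 Ftan -0.8 Fz -10.5 rot [-1.464 -2.779 -0.   ] qmom [-0.3  -0.6  -0.05]
cap z 120.7 [ 484.1 -249.8  120.7] 699
```

Emit:
servo_tool --series '[[[-0.005,-0.142,0,0,0,-0.25],[-0.01,-0.284,0,0,0,-0.5],[-0.01,-0.284,0,0,0,-0.5],[-0.01,-0.284,0,0,0,-0.5],[-0.01,-0.284,0,0,0,-0.5],[-0.005,-0.142,0,0,0,-0.25],[0,0,0,0,0,0]]]'

```text
time_s: 7.75
position: [453.3, -279.3, 60.4]
tool_rot: [-0.959, -2.992, -0.0]
force: [4.1, -1.9, -11.7]
width: 21.5
grasp_force: 59.1
```

```bash
python3 st.py; python3 cap.py
```

```text
t 7.75 pos [ 453.3 -279.3   60.4] r 121.0 ang 144.83 F [  4.1  -1.9 -11.7] w 21.5 59
Frad -4.5 Ftan -0.9 Fz -11.7 rot [-0.959 -2.992 -0.   ] qmom [-0.43 -0.69  0.18]
cap z 120.7 [ 453.9 -280.1  120.7] 701
```

Emit:
servo_tool --series '[[[-0.01,-0.142,0,0,0,-0.25],[-0.012,-0.284,0,0,0,-0.5],[-0.012,-0.284,0,0,0,-0.5],[-0.012,-0.284,0,0,0,-0.5],[-0.012,-0.284,0,0,0,-0.5],[-0.012,-0.284,0,0,0,-0.5],[-0.012,-0.284,0,0,0,-0.5],[-0.012,-0.284,0,0,0,-0.5],[-0.01,-0.142,0,0,0,-0.25],[0,0,0,0,0,0]]]'

```text
time_s: 8.8
position: [431.6, -342.5, 60.2]
tool_rot: [-0.098, -3.139, -0.001]
force: [3.3, -0.8, -11.4]
width: 21.0
grasp_force: 59.3
```

```bash
python3 st.py; python3 cap.py
python3 - <<'E'
from h import *
c=camera("top");hsv=cv2.cvtColor(c["color"],cv2.COLOR_RGB2HSV)
w=camera("wrist")
a=cv2.resize(c["color"][120:255,250:430],(400,300));b=cv2.resize(w["color"],(400,300))
cv2.imwrite("pics/g.png",np.clip(np.hstack([a,b]).astype(float)*1.5,0,255).astype(np.uint8)[...,::-1])
E
```

```text
t 8.8 pos [ 431.6 -342.5   60.2] r 120.8 ang 176.92 F [  3.3  -0.8 -11.4] w 21.0 59
Frad -3.4 Ftan 0.6 Fz -11.4 rot [-9.800e-02 -3.139e+00 -1.000e-03] qmom [-0.16 -0.37  0.1 ]
cap z 120.6 [ 432.  -343.2  120.6] 709
```

View pics/g.png

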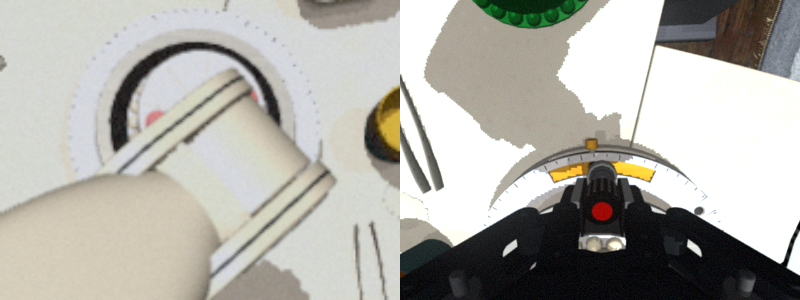

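The wrist view shows the knob at (601,211), now over the brass slot and turned 52.4°. I lower the pin onto the brass.

Emit:
servo_tool --series '[[[0,0,0.1,0,0,0],[0,0,0.05,0,0,0],[0,0,0.03,0,0,0],[0,0,0.02,0,0,0],[0,0,0,0,0,0]]]'

```text
time_s: 9.45
position: [431.8, -342.5, 55.1]
tool_rot: [0.097, 3.14, -0.0]
force: [-1.0, 3.1, -0.5]
width: 21.0
grasp_force: 60.4
```

```bash
python3 st.py; python3 cap.py
```

```text
t 9.45 pos [ 431.8 -342.5   55.1] r 120.6 ang 176.89 F [-1.   3.1 -0.5] w 21.0 60
Frad 1.2 Ftan -3.0 Fz -0.5 rot [ 0.097  3.14  -0.   ] qmom [ 0.71  0.28 -0.04]
cap z 115.5 [ 432.1 -343.1  115.5] 710
```

Emit:
servo_tool --series '[[[0,0,0,0,0,0],[0,0,0,0,0,0],[0,-0.05,0,0,0,-0.1],[0,-0.05,0,0,0,-0.1],[0,-0.05,0,0,0,-0.1],[0,-0.05,0,0,0,-0.1],[0,-0.04,0,0,0,-0.05],[0,0,0,0,0,0]]]' --jaw 30

```text
time_s: 10.3
position: [431.8, -349.4, 54.6]
tool_rot: [-0.004, 3.141, 0.002]
force: [1.7, 5.0, 1.0]
width: 29.8
grasp_force: 2.0
```

```bash
python3 st.py; python3 cap.py
```

```text
t 10.3 pos [ 431.8 -349.4   54.6] r 120.4 ang 180.2 F [1.7 5.  1. ] w 29.8 2
Frad -1.7 Ftan -5.0 Fz 1.0 rot [-4.000e-03  3.141e+00  2.000e-03] qmom [ 0.78 -0.37 -0.06]
cap z 115.3 [ 431.9 -346.5  115.3] 719
```

Emit:
servo_tool --series '[[[0,-0.03,0,0,0,-0.06],[0,-0.03,0,0,0,-0.06],[0,-0.03,0,0,0,-0.06],[0,0,0,0,0,0]]]'

```text
time_s: 10.75
position: [431.5, -353.3, 54.6]
tool_rot: [0.041, -3.141, 0.002]
force: [-0.2, -0.2, -0.7]
width: 29.6
grasp_force: 0.0
```

```bash
python3 st.py; python3 cap.py
```

```text
t 10.75 pos [ 431.5 -353.3   54.6] r 120.8 ang 182.02 F [-0.2 -0.2 -0.7] w 29.6 0
Frad 0.2 Ftan 0.2 Fz -0.7 rot [ 4.100e-02 -3.141e+00  2.000e-03] qmom [0.02 0.01 0.01]
cap z 107.8 [ 431.8 -350.5  107.8] 649
```

The pin dropped 7.5 mm, to the home height. I centre, open and withdraw.

Emit:
servo_tool --series '[[[0,0.09,0,0,0,0],[0,0,0,0,0,0],[0,0,0,0,0,0],[0,0,-0.3,0,0,0],[0,0,-0.6,0,0,0],[0,0,-1,0,0,0],[0,0,-1,0,0,0],[0,0,-1,0,0,0],[0,0,-1,0,0,0],[0,0,-1,0,0,0]]]' --jaw 45

```text
time_s: 11.8
position: [431.3, -349.7, 233.7]
tool_rot: [-0.041, 3.141, -0.001]
force: [0.0, -0.5, -0.6]
width: 45.4
grasp_force: 0.0
```

Emit:
servo_tool --series '[[[-1,1,0,0,0,0],[-0.5,1,0,0,0,0],[0,1,0,0,0,0],[0,1,0,0,0,0],[0,1,0,0,0,0],[0,1,0,0,0,0],[0,1,0,0,0,0],[0,1,0,0,0,0],[0,1,0,0,0,0],[0,0,0,0,0,0]]]'

```text
time_s: 12.8
position: [469.0, -76.1, 232.7]
tool_rot: [-0.046, 3.14, 0.0]
force: [0.5, -0.4, -0.7]
width: 45.0
grasp_force: 0.0
```

```bash
python3 st.py
python3 - <<'E'
from h import *
a=camera("top");b=camera("scene")
for n,c in(("top",a),("scene",b)):
    hsv=cv2.cvtColor(c["color"],cv2.COLOR_RGB2HSV);D=cloud(c)
    m=((hsv[...,1]>130)&((hsv[...,0]<6)|(hsv[...,0]>174))&(hsv[...,2]>80))&(np.hypot(D[...,0]-431,D[...,1]+350)<15)
    v,u=np.nonzero(m);print(n,len(u),D[m].mean(0).round(1) if len(u) else "",onplane(c,u.mean(),v.mean(),107).round(1) if len(u) else "")
cv2.imwrite("pics/h.png",np.vstack([np.hstack([cv2.resize(a["color"][110:260,190:460],(800,444))[:, :400],cv2.resize(a["color"][110:260,190:460],(800,444))[:,400:]]) ])[...,::-1])
o=np.hstack([cv2.resize(a["color"][110:270,180:460],(400,229)),cv2.resize(b["color"][130:330,160:410],(400,229))]);
cv2.imwrite("pics/h.png",cv2.resize(np.vstack([a["color"][110:270,180:460],b["color"][130:290,150:430]]),(700,600+200))[...,::-1][:,:] if 0 else np.hstack([cv2.resize(a["color"][110:290,180:460],(400,257)),cv2.resize(b["color"][130:310,150:430],(400,257))])[...,::-1])
E
```

```text
t 12.8 pos [469.  -76.1 232.7] r 285.3 ang 106.96 F [ 0.5 -0.4 -0.7] w 45.0 0
Frad -0.6 Ftan -0.4 Fz -0.7 rot [-0.046  3.14   0.   ] qmom [-0.02 -0.    0.02]
top 28 [ 431.2 -349.4  106.4] [ 431.2 -349.3  107. ]
scene 41 [ 431.  -348.3  107.7] [ 431.6 -348.8  107. ]
```

View pics/h.png

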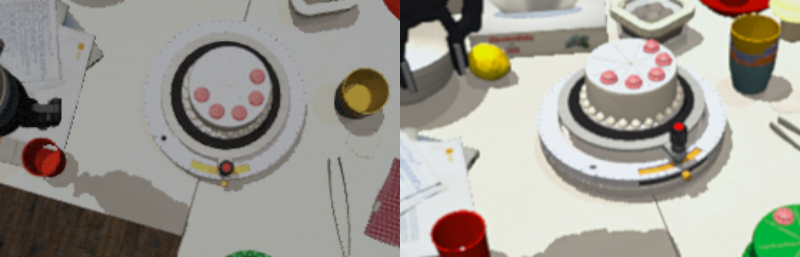

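The knob (226,168 in the top view) sits at home height over the stop. The cake is centred, and the cup, ramekin and tongs have not moved.

```bash
python3 -c "
from rig import ctrl
print(ctrl.close_job())"
```

```text
the job is handed in; nothing more can be done
None
```

The platter is turned counter-clockwise about 56° to the brass stop, and the pin is at its home height in the stop's hole. I saw no sign that the cake, cup, ramekin or tongs moved, the gripper touches nothing, and I handed the job in at about 13 s. I did not push-test the lock.

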